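# Change over the parts in a handwheel clamping fixture

## Task

Change over the clamping fixture: first wind its handwheel until the carriage is fully back against its rear stop, then move every finished (stepped) piece from the fixture's bed into the empty shallow tray. Then lay every plain square bar from the compartmented bin flat in the bed, lengthwise across it, between the fixed stop and the carriage, and wind the carriage in until all the bars are squeezed tight together against the fixed stop; leave it clamped and leave the other things on the bench alone.

Things in the scene. Friction and masses are not known exactly. Their poses are not given: they have to be found in the camera images.
- fixture: grey and steel clamping fixture, fixed, 110 mm (its x) by 375 mm (its y), origin at the underside, z up. The flat bed floor is 30 mm above the origin and 90 mm wide (x from -45 to 45 mm) between two low rails whose tops are 40 mm up. The bed runs along y from the fixed stop (face at y = -150 mm, top 50 mm up) to the carriage pad (face at y = +85 mm when fully back, top 56 mm up). The handwheel stands at the +y end. Between carriage fully back and fixed stop there are 235 mm
- fixed_stop: steel stop block, 88 x 22 x 20 mm, fixed across the -y end of the bed; origin in the middle of the lower edge of its face (face looks to the fixture's +y)
- carriage: sliding carriage with a steel pad (76 mm wide, from 1 to 23 mm above the bed floor) facing the fixed stop; 32 mm thick along the bed; origin in the middle of the lower edge of the pad's face, at bed floor height. In the fixture's frame the face is at y = 85 mm when fully back on the rear stop and moves to smaller y as it is wound in (y = 0.085 - 0.008 x handwheel angle, in m)
- handwheel (a joint): angle of the handwheel in rad, clockwise from above positive; 0 = carriage fully back on its rear stop; the carriage moves 8 mm per radian (50 mm a turn). Clockwise winds the carriage toward the fixed stop, anticlockwise back. Several turns are needed; friction about 0.12 N m, it stays where it is left
- wheel_axis (a point): point on the vertical axis of the handwheel (solid aluminium disc, 108 mm diameter, top 73 mm above the bench), at the height of the middle of the crank knob
- knob_centre (a point): middle of the upright black crank knob on the handwheel: 20 mm diameter, 46 mm high (73 to 119 mm above the bench), 42 mm from the wheel axis; it spins freely on its pin, so it can be held in a gripper of fixed heading while carried round the circle
- bin: grey compartmented bin, fixed, 212 mm (its x) by 92 mm (its y), walls and the 18 mm wide ribs between compartments 12 mm high, floor 4 mm thick; four compartments, 34 mm wide and 84 mm long (along its y), in a row with centres at x = -78, -26, 26, 78 mm; origin at the underside
- tray: empty shallow steel tray, loose, 0.8 kg, 150 mm (its x) by 130 mm (its y), walls 14 mm high and 4 mm thick, floor 4 mm thick; origin at the centre of its underside
- blank_1_centre (a point): plain square aluminium bar, 26 x 26 x 76 mm, 0.14 kg, all four long faces alike; the point is its centre, x along its 76 mm length. Starts lying across one compartment of the bin; absent (None) in some starts
- blank_2_centre (a point): plain square aluminium bar, 26 x 26 x 76 mm, 0.14 kg, all four long faces alike; the point is its centre, x along its 76 mm length. Starts lying across one compartment of the bin; absent (None) in some starts
- blank_3_centre (a point): plain square aluminium bar, 26 x 26 x 76 mm, 0.14 kg, all four long faces alike; the point is its centre, x along its 76 mm length. Starts lying across one compartment of the bin; absent (None) in some starts
- blank_4_centre (a point): plain square aluminium bar, 26 x 26 x 76 mm, 0.14 kg, all four long faces alike; the point is its centre, x along its 76 mm length. Starts lying across one compartment of the bin; absent (None) in some starts
- finished_1_centre (a point): finished piece: aluminium bar 26 x 26 x 76 mm, 0.115 kg, with a step milled down to 13 mm high over the last 26 mm of its +x end; the point is the centre of the 26 x 26 x 76 mm envelope, x along its length (the 50 mm of full section runs from x = -38 to +12 mm). Starts loose in the fixture's bed
- finished_2_centre (a point): finished piece: aluminium bar 26 x 26 x 76 mm, 0.115 kg, with a step milled down to 13 mm high over the last 26 mm of its +x end; the point is the centre of the 26 x 26 x 76 mm envelope, x along its length (the 50 mm of full section runs from x = -38 to +12 mm). Starts loose in the fixture's bed
- marker_pen: bystander: marker pen, 126 mm long, lying on the bench; leave alone
- glue_bottle: bystander: small blue bottle, 76 mm high, standing on the bench; leave alone

How it is judged:
By the outcome, as a careful person would: the job done as asked, in the order asked, and still so for the second after the job is handed in, with the robot touching nothing.
Of blank_1, blank_2, blank_3, blank_4 only 2 to 4 are there at a start; the rules pass over those that are not, and their reading is None.
Of finished_1, finished_2 only 1 to 2 are there at a start; the rules pass over those that are not, and their reading is None.
At some moment in a run one of tray, blank_1, blank_2, blank_3, blank_4 may be knocked a few centimetres aside while the robot is not near it.
Once in a run the grip may slacken for a moment while it holds something.
It also fails if it takes over 210 s, if anything falls off the work surface, if the arm or the gripper's body presses on something with over 40 N, if the wrist force passes 120 N, or if a joint passes its speed limit or range.

## Robot

A 6-joint arm with a two-finger parallel gripper is mounted at the origin on the work surface; the furniture and walls round the work are solid. World frame = base frame: x ahead of the robot, y to its left, z up, the work surface at z = 0. Lengths are in mm, angles in degrees, forces in N, time in s.
With the tool pointing down it reaches from about 350 to 850 mm from the base axis. Payload 8.1 kg.
Tool frame: the origin (TCP) lies midway between the tips of the shut fingers; the grasp point (between the pads) lies 19 mm behind it; z points along the fingers, y is the line along which they close (so a half turn about z gives the same grasp; the last joint's range is limited). The gripper opens to 85 mm and grips with 20 to 120 N. Pads are 22 mm wide; open, the fingers measure 114 mm over their backs; the gripper's body (76 mm by 85 mm) begins 54 mm behind the grasp point. The pads swing forward as they close: fully open they stand 13 mm farther back than shut.
Start: joints at [-79.836, 7.471, 85.268, -0, 87.261, -4.893], TCP at [155.891, -579.399, 231.292] pointing down, gripper open.
Joint ranges: [-169.43, 169.43], [-51.17, 129.36], [1.28, 143.12], [-76.62, 256.62], [0, 156.53], [-152.29, 152.29]. Speed limits (degrees/s): [136.94, 136.94, 159.86, 180, 180, 180].

## Interface

Orientations are given as [roll, pitch, yaw] about the fixed x, y, z axes, in that order (R = Rz(yaw) Ry(pitch) Rx(roll)).
In Python, from bench import r gives the robot as it stands.
- The arm moves only by the tool step_arm, never from a script. Its arguments are lists of equal length, an entry for each row: "delta_pos": the shift along the world's x, y, z in units of 200 mm (1.0 is 200 mm), a list of three; "spin": the turn about the world's z in units of 180 degrees (1.0 is 180 degrees). In form: {"delta_pos": [[dx, dy, dz], ...], "spin": [spin, ...]}. A call has 1 to 8 rows; each row shifts and turns the commanded pose from where the row before left it; what a row does not reach is not made up. A row lasts 1/8 s, in which the tool goes at most 62.5 mm and 10.7 degrees, less where a joint would pass 70% of its speed; a pose out of reach is approached as far as the arm can. A call with a number of a shift or a turn outside -1 to 1 is refused whole. A call with a gripper value outside its range is refused whole. "gripper" is the opening, from -1 (shut) to 1 (fully open), set as the call begins (left out, the last holds). The fingers move at their own pace and stop on an object; "squeeze" is the grip in N (left out, the last holds). Time passes only in rows, so rows that do not move let the fingers close. It gives the time, the measured TCP pose, the force, the opening and the grip force at its end, in the units of the state.
- r.sense(): the state, without advancing time (a new reading comes with each control period).
- r.snapshot(name): name is "side" or "top"; returns a dict with "pixels" (400x640x3 uint8, blue, green, red), "fx", "fy", "cx", "cy" (pixels), "dist_coeffs" ([k1, k2, p1, p2, k3] as OpenCV has them; the pictures are not rectified), "camera_from_world" (4x4, takes a point from world to camera coordinates). Camera axes: x right, y up, looking along -z (the intrinsics and any distortion apply to the point x, -y, -z); pixel columns grow to the right and rows downward; lengths in mm; the calibration is good to about 2 mm. A picture is of the moment at which its call begins. There is no depth.
- r.hand_in(): hands the job in; it is judged then, once.
The state is a dict: "time": time; "joint_pos": joint angles; "qd": joint speeds; "joint_efforts": joint torques, N m; "tool_pos": TCP position; "tcp_rot": TCP orientation; "ft_force": force on the tool from outside, world axes, zero at the start; "wrist_torque": the same for the moment, N m; "finger_gap": finger opening in mm; "grip_force": force on a finger pad.
Only numpy, scipy, OpenCV 4.12 (cv2) and the standard library are available. Lean on these libraries where they do the work, as an engineer would, in place of code of your own. Each camera call takes 0.05 s, during which the arm holds its last target. There are 200 camera calls.

## Working session

There is one attempt and no reset: what is moved stays moved. The work goes in short steps, Python scripts to look and compute and a tool call to move; the robot and the scene stay as the last step left them, time stands still between calls to the robot, and variables do not carry over. Pictures are saved under pics/ and viewed, at most 14 in all, crops included, and the job is handed in when it is done.

Besides the shell and the picture viewer there is one more tool, called after ">>>" as name(argument=value, ...) on one line, values as JSON. step_arm: Moves the arm, as the interface text tells. Shifts and turns lie within -1 to 1; 1 stands for 200 mm of shift or 180 degrees of turn. Its arguments: {"type":"object","properties":{"delta_pos":{"type":"array","items":{"type":"array","items":{"type":"number","minimum":-1,"maximum":1}}},"spin":{"type":"array","items":{"type":"number","minimum":-1,"maximum":1}},"gripper":{"type":"number"},"squeeze":{"type":"number"}},"required":["delta_pos","spin"]}

```bash
ls; mkdir -p pics; cat > h.py <<'E'
from bench import r
import numpy as np, cv2
def snap(n,save=None):
    s=r.snapshot(n)
    s['img']=np.array(s['pixels'],dtype=np.uint8)
    if save: cv2.imwrite('pics/'+save,s['img'])
    return s
def K(s): return np.array([[s['fx'],0,s['cx']],[0,s['fy'],s['cy']],[0,0,1.]]),np.array(s['dist_coeffs'],float)
def ray(s,px,z):
    k,d=K(s); px=np.array(px,float).reshape(-1,1,2)
    u=cv2.undistortPoints(px,k,d)[:,0]
    T=np.array(s['camera_from_world']); R=T[:3,:3]; o=-R.T@T[:3,3]
    v=np.c_[u[:,0],-u[:,1],-np.ones(len(u))]@R
    t=(z-o[2])/v[:,2]
    return o+v*t[:,None]
def proj(s,P):
    P=np.array(P,float).reshape(-1,3);T=np.array(s['camera_from_world'])
    c=P@T[:3,:3].T+T[:3,3]; c=c*[1,-1,-1]
    k,d=K(s)
    return cv2.projectPoints(c.reshape(-1,1,3),np.zeros(3),np.zeros(3),k,d)[0][:,0]
E
python3 - <<'E'
from h import *
for n in('top','side'):
    s=snap(n,n+'0.png'); T=np.array(s['camera_from_world']); print(n,-T[:3,:3].T@T[:3,3],s['fx'],s['dist_coeffs'])
print(r.sense())
E
```

```text
pics
top [ 145.7678144     8.48918471 1457.84275222] 456.38374904102375 [-0.11544817  0.          0.          0.          0.        ]
side [ 73.13437173 386.22596218 911.93929121] 373.28941533433874 [-0.04127383  0.          0.          0.          0.        ]
{'time': 0.1, 'joint_pos': array([-7.98351342e+01,  7.51162100e+00,  8.53246114e+01,  6.65230890e-04,
        8.72633707e+01, -4.89426234e+00]), 'qd': array([-0.02840714, -0.11649776, -0.17027996, -0.01192844,  0.0062715 ,
        0.03206871]), 'joint_efforts': array([ 1.20694909e-03, -5.70948386e+01, -5.01945090e+01, -1.75000619e-04,
        8.14379862e-03,  2.65593644e-05]), 'tool_pos': array([ 155.81121398, -578.87966657,  230.32553187]), 'tcp_rot': array([-1.79900817e+02, -9.15984647e-03,  1.50590878e+01]), 'ft_force': array([-0.01608974,  0.32708705,  0.26220915]), 'wrist_torque': array([-0.02745203, -0.00732895,  0.0237277 ]), 'grip_force': 0.0, 'finger_gap': 85.33493760892281}
```

View pics/top0.png

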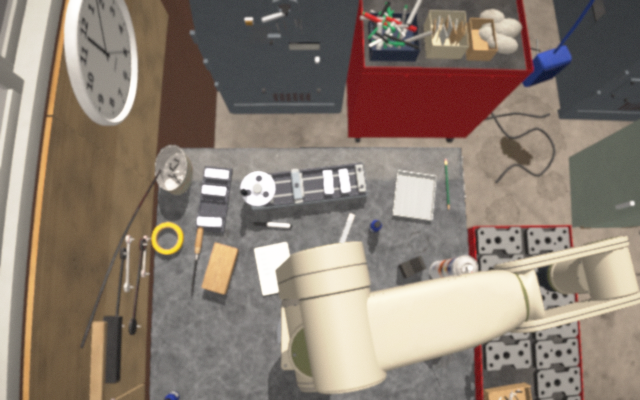

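View pics/side0.png

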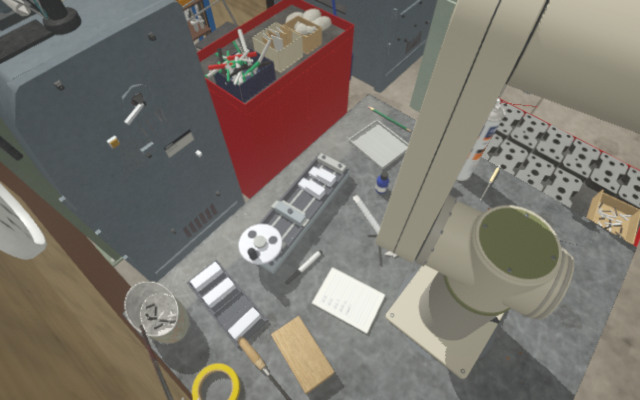

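The top view shows the bin with 3 bars (~(213,195)), the handwheel at (258,188) with the fixture running right to (362,180) with 2 stepped pieces, and the tray at (414,195). The bottle is at (375,227).

```bash
python3 - <<'E'
from h import *
a=cv2.imread('pics/top0.png')[140:245,180:450]; cv2.imwrite('pics/tc.png',cv2.resize(a,None,fx=2.96,fy=2.96,interpolation=cv2.INTER_CUBIC))
b=cv2.imread('pics/side0.png')[110:350,180:420]; cv2.imwrite('pics/sc.png',cv2.resize(b,None,fx=2.5,fy=2.5,interpolation=cv2.INTER_CUBIC))
s=snap('top')
g=cv2.cvtColor(s['img'],cv2.COLOR_BGR2GRAY)
m=(g>185).astype(np.uint8); 
cs,_=cv2.findContours(m[140:245,180:450],cv2.RETR_EXTERNAL,cv2.CHAIN_APPROX_NONE,offset=(180,140))
for c in cs:
    if cv2.contourArea(c)>40:
        q=cv2.minAreaRect(c); print(np.round(q[0],1),np.round(q[1],1),round(q[2]),ray(s,[q[0]],30)[0].round(1),ray(s,[q[0]],60)[0].round(1))
E
```

```text
[278.5 224.3] [21.2  4.3] 4 [336.7 117.3  30. ] [332.7 115.   60. ]
[209.  221.2] [24.3  9.5] 3 [347.  338.1  30. ] [342.8 331.2  60. ]
[345.5 228.5] [31. 29.] 90 [322.4 -93.7  30. ] [318.7 -91.5  60. ]
[213.5 189.9] [24.9  9.2] 6 [448.5 327.4  30. ] [442.1 320.7  60. ]
[414.4 196.2] [39.9 42.2] 7 [ 425.1 -317.6   30. ] [ 419.2 -310.7   60. ]
[258.  188.2] [36.3 35.6] 38 [453.1 184.1  30. ] [446.7 180.4  60. ]
[360.8 180.2] [20.2  6.9] 82 [ 478.2 -145.8   30. ] [ 471.2 -142.6   60. ]
[321.5 183. ] [28. 61.] 90 [469.5 -19.2  30. ] [462.7 -18.6  60. ]
[216.1 173. ] [24.4  9.2] 6 [504.1 321.   30. ] [496.5 314.5  60. ]
```

View pics/tc.png

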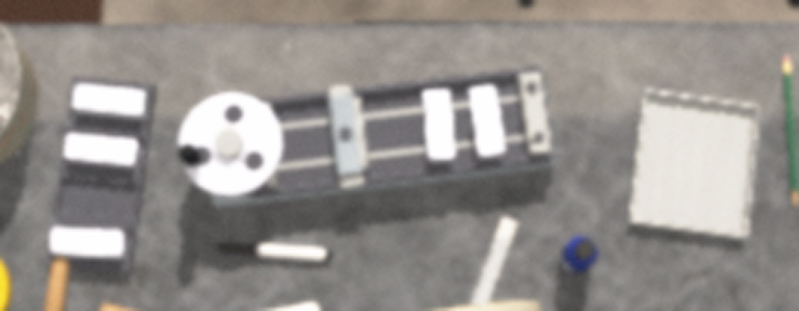

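View pics/sc.png

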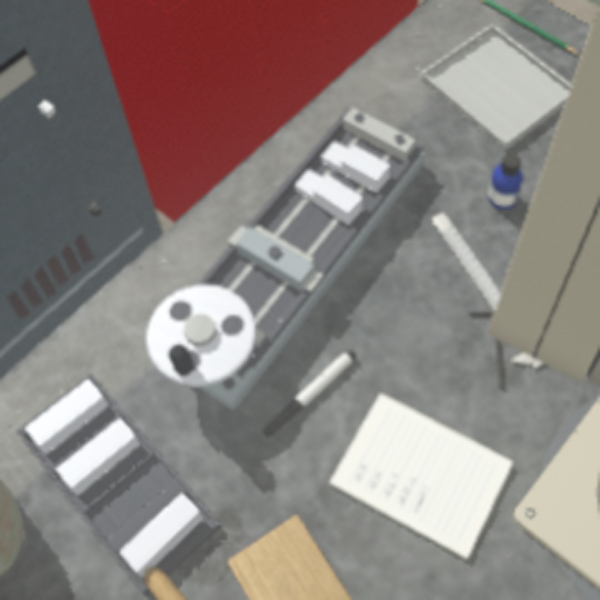

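The crops show the wheel disc centre at about (228,143), with the knob at (192,155) on its +y side. The carriage pad edge is at x≈360, the finished pieces at (438,125) and (487,121), and the stop's left edge runs (520,74)-(530,155). The tray looks roughly axis-aligned.

```bash
python3 - <<'E'
from h import *
s=snap('top'); q=snap('side')
def C(p): return np.array(p,float)/2.96+[180,140]-0.33
def S(p): return np.array(p,float)/2.5+[180,110]-0.3
w=ray(s,C([[228,143]]),73)[0]; w2=ray(q,S([[202,334]]),73)[0]
st=ray(s,C([[520,74],[530,155],[543,70],[552,150]]),50)
print('wheel',w,w2); print('stop',st.round(1),st.mean(0))
d=w[:2]-st.mean(0)[:2]; yaw=np.degrees(np.arctan2(-d[0],d[1])); print('fixyaw',yaw, np.hypot(*d))
e=st[2]-st[3]; print('stop dir',np.degrees(np.arctan2(e[1],e[0])))
print('carr face?',ray(s,C([[355,85],[363,183]]),56).round(1))
print('knob top view',ray(s,C([[186,156]]),119), 'side', ray(q,S([[180,356]]),119),ray(q,S([[180,356]]),96))
for n,p,z in(('f1',[438,125],56),('f2',[487,121],56),('b',[[109,101],[101,150],[87,243]],30)): print(n,ray(s,C(p),z).round(1))
print('fin corners',ray(s,C([[424,90],[430,159],[449,88],[456,159],[472,87],[478,156]]),56).round(1))
print('bar ends',ray(s,C([[73,97],[146,104],[66,147],[138,153],[51,241],[124,245]]),30).round(1))
print('tray',ray(s,C([[646,90],[759,104],[745,240],[630,225]]),14).round(1))
print('bottle',ray(s,C([[580,252]]),40))
# refine wheel via pixels
g=cv2.cvtColor(s['img'],cv2.COLOR_BGR2GRAY)
E
```

```text
wheel [444.72037359 183.01038533  73.        ] [441.18200153 181.33613836  73.        ]
stop [[ 524.7 -127.4   50. ]
 [ 435.3 -136.1   50. ]
 [ 529.1 -152.4   50. ]
 [ 440.7 -159.8   50. ]] [ 482.45759925 -143.91790318   50.        ]
fixyaw 6.5844923736817025 329.0990793475776
stop dir 4.7309755955832955
carr face? [[511.4  50.4  56. ]
 [404.6  41.7  56. ]]
knob top view [[421.50661171 219.59938019 119.        ]] side [[420.55959103 221.47486575 119.        ]] [[430.63700822 216.69609484  96.        ]]
f1 [[467.1 -38.   56. ]]
f2 [[471.3 -90.4  56. ]]
b [[501.5 319.8  30. ]
 [446.9 326.4  30. ]
 [345.3 337.7  30. ]]
fin corners [[505.6 -23.4  56. ]
 [430.2 -29.2  56. ]
 [507.7 -50.2  56. ]
 [430.1 -56.7  56. ]
 [508.8 -74.9  56. ]
 [433.2 -80.1  56. ]]
bar ends [[506.2 359.7  30. ]
 [497.9 279.   30. ]
 [450.4 364.9  30. ]
 [443.4 285.9  30. ]
 [347.5 376.8  30. ]
 [343.1 297.7  30. ]]
tray [[ 515.9 -270.7   14. ]
 [ 499.7 -397.2   14. ]
 [ 347.3 -372.9   14. ]
 [ 364.7 -247.    14. ]]
bottle [[ 332.16521679 -187.88495456   40.        ]]
```

>>> step_arm(delta_pos=[[0.2,0.175,0],[0.2,0.175,0],[0.2,0.175,0],[0.2,0.175,0],[0.2,0.175,0],[0.2,0.175,0],[0.2,0.175,0],[0.2,0.175,0]], spin=[0.026,0.026,0.026,0.026,0.026,0.026,0.026,0.026])

```text
time: 1.25
tool_pos: [477.0, -298.1, 231.3]
tcp_rot: [180.0, 0.0, 52.6]
ft_force: [0.6, -1.6, 0.7]
finger_gap: 85.3
grip_force: 0.0
```

>>> step_arm(delta_pos=[[-0.01,0.25,0],[-0.02,0.25,0],[-0.04,0.25,0],[-0.04,0.25,0],[-0.04,0.25,0],[-0.04,0.25,0],[-0.04,0.25,0],[-0.04,0.25,0]], spin=[0.026,0.026,0.026,0.026,0.026,0.026,0.026,0.026], gripper=0.2)

```text
time: 2.25
tool_pos: [421.4, 102.1, 231.5]
tcp_rot: [180.0, -0.0, 90.1]
ft_force: [1.4, 0.1, -0.5]
finger_gap: 51.1
grip_force: 0.0
```

>>> step_arm(delta_pos=[[0,0.2,0],[0,0.2,0],[0,0.19,-0.1],[0,0,-0.2],[0,0,-0.2],[0,0,-0.15],[0,0,-0.1],[0,0,0]], spin=[0,0,0,0,0,0,0,0])

```text
time: 3.25
tool_pos: [420.3, 218.0, 79.5]
tcp_rot: [-179.8, 0.1, 89.9]
ft_force: [-0.8, -0.9, -0.0]
finger_gap: 51.6
grip_force: 0.0
```

>>> step_arm(delta_pos=[[0,0,0],[0,0,0],[0,0,0],[0,0,0]], spin=[0,0,0,0], gripper=-1, squeeze=30)

```text
time: 3.75
tool_pos: [423.5, 219.0, 83.1]
tcp_rot: [179.8, -0.1, 89.9]
ft_force: [1.9, -1.1, 7.4]
finger_gap: 18.7
grip_force: 32.5
```

>>> step_arm(delta_pos=[[0,0,0.02],[0,0,0]], spin=[0,0])

```text
time: 4.0
tool_pos: [420.3, 217.2, 83.3]
tcp_rot: [-179.8, 0.2, 89.9]
ft_force: [4.0, -3.6, -11.3]
finger_gap: 19.0
grip_force: 32.2
```

```bash
python3 - <<'E'
from h import *
a=r.sense();print(a['tool_pos'],a['ft_force'])
s=snap('side'); s2=snap('top')
b=s['img'][110:350,180:420]; cv2.imwrite('pics/s1.png',cv2.resize(b,None,fx=2.5,fy=2.5,interpolation=cv2.INTER_CUBIC))
E
```

```text
[420.33772623 217.15542708  83.34065751] [  3.97971078  -3.59598248 -11.33642961]
```

View pics/s1.png

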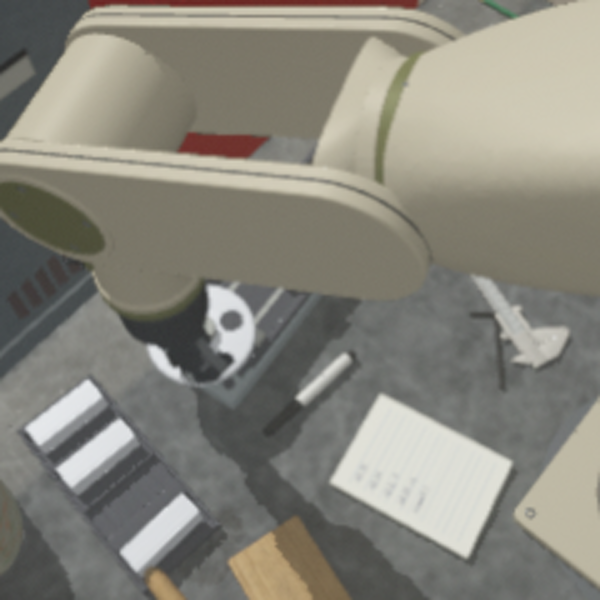

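The gripper is on the knob with the gap at 19 mm. The bars in the bin and the pen are undisturbed.

```bash
cat >> h.py <<'E'
def circ(t0,step,n,r=42):
    p=None;o=np.zeros(2);a=[]
    for i in range(n):
        t=np.radians([t0+i*step,t0+(i+1)*step]); d=r*np.array([np.cos(t[1])-np.cos(t[0]),np.sin(t[1])-np.sin(t[0])])/200+o
        k=d.round(3); o=d-k; a.append([*k.tolist(),0])
    for i in range(0,n,8): print(t0+i*step, a[i:i+8])
E
python3 -c "
from h import *
circ(121,20,24)"
```

```text
121 [[-0.055, -0.048, 0], [-0.035, -0.064, 0], [-0.012, -0.072, 0], [0.014, -0.071, 0], [0.038, -0.063, 0], [0.056, -0.046, 0], [0.069, -0.023, 0], [0.073, 0.001, 0]]
281 [[0.068, 0.026, 0], [0.055, 0.048, 0], [0.036, 0.064, 0], [0.011, 0.072, 0], [-0.014, 0.071, 0], [-0.037, 0.063, 0], [-0.057, 0.046, 0], [-0.069, 0.023, 0]]
441 [[-0.073, -0.001, 0], [-0.068, -0.026, 0], [-0.055, -0.048, 0], [-0.035, -0.064, 0], [-0.012, -0.072, 0], [0.014, -0.071, 0], [0.038, -0.063, 0], [0.056, -0.046, 0]]
```

>>> step_arm(delta_pos=[[-0.055,-0.048,-0.01],[-0.035,-0.064,0],[-0.012,-0.072,0],[0.014,-0.071,0]], spin=[0,0,0,0])

```text
time: 4.6
tool_pos: [404.0, 167.5, 83.3]
tcp_rot: [180.0, -0.1, 90.0]
ft_force: [7.8, 7.5, -9.6]
finger_gap: 18.6
grip_force: 32.4
```

>>> step_arm(delta_pos=[[0.038,-0.063,0],[0.056,-0.046,0],[0.069,-0.023,0],[0.073,0.001,0]], spin=[0,0,0,0])

```text
time: 5.1
tool_pos: [451.6, 140.7, 83.2]
tcp_rot: [-179.9, 0.0, 89.9]
ft_force: [-6.3, 6.5, 3.7]
finger_gap: 18.7
grip_force: 33.8
```

>>> step_arm(delta_pos=[[0.068,0.026,0],[0.055,0.048,0],[0.036,0.064,0],[0.011,0.072,0],[-0.014,0.071,0],[-0.037,0.063,0]], spin=[0,0,0,0,0,0])

```text
time: 5.85
tool_pos: [475.5, 209.9, 83.1]
tcp_rot: [-180.0, 0.1, 89.9]
ft_force: [-5.8, -10.5, 5.9]
finger_gap: 18.6
grip_force: 34.1
```

>>> step_arm(delta_pos=[[-0.057,0.046,0],[-0.069,0.023,0],[0,0,0]], spin=[0,0,0])

```text
time: 6.22
tool_pos: [449.4, 223.8, 83.2]
tcp_rot: [-180.0, 0.1, 90.0]
ft_force: [-2.9, -5.0, 2.7]
finger_gap: 18.8
grip_force: 33.8
```

>>> step_arm(delta_pos=[[-0.073,-0.001,0],[-0.068,-0.026,0]], spin=[0,0])

```text
time: 6.48
tool_pos: [422.4, 218.6, 83.3]
tcp_rot: [179.9, 0.0, 90.0]
ft_force: [9.0, -6.9, -4.1]
finger_gap: 19.0
grip_force: 32.9
```

>>> step_arm(delta_pos=[[-0.027,-0.022,0],[-0.028,-0.026,0]], spin=[0,0])

```text
time: 6.72
tool_pos: [411.2, 209.1, 83.2]
tcp_rot: [179.9, -0.0, 89.9]
ft_force: [7.9, -2.2, -7.4]
finger_gap: 19.3
grip_force: 19.3
```

>>> step_arm(delta_pos=[[-0.019,-0.03,0],[-0.016,-0.034,0]], spin=[0,0])

```text
time: 6.98
tool_pos: [404.1, 196.5, 83.3]
tcp_rot: [179.9, -0.1, 89.9]
ft_force: [6.2, 1.5, -6.9]
finger_gap: 18.5
grip_force: 31.5
```

>>> step_arm(delta_pos=[[-0.009,-0.035,0],[-0.003,-0.037,0]], spin=[0,0])

```text
time: 7.22
tool_pos: [401.5, 182.1, 83.3]
tcp_rot: [180.0, -0.1, 89.9]
ft_force: [5.2, 4.6, -7.8]
finger_gap: 18.8
grip_force: 31.5
```

>>> step_arm(delta_pos=[[0.004,-0.036,0],[0.01,-0.035,0]], spin=[0,0])

```text
time: 7.48
tool_pos: [402.5, 173.0, 83.3]
tcp_rot: [-179.8, -0.7, 89.9]
ft_force: [-11.3, 41.1, -1.7]
finger_gap: 18.7
grip_force: 31.8
```

>>> step_arm(delta_pos=[[0.016,-0.033,0]], spin=[0])

```text
time: 7.6
tool_pos: [402.7, 166.3, 82.9]
tcp_rot: [-179.4, -0.6, 90.0]
ft_force: [-30.7, 31.5, 16.7]
finger_gap: 18.8
grip_force: 35.1
```

>>> step_arm(delta_pos=[[-0.016,0.033,0],[-0.006,0.018,0],[0,0,0]], spin=[0,0,0])

```text
time: 7.98
tool_pos: [401.8, 171.1, 83.1]
tcp_rot: [-179.8, 0.0, 90.0]
ft_force: [-7.3, -0.5, 3.3]
finger_gap: 18.4
grip_force: 32.6
```

>>> step_arm(delta_pos=[[0,0,0],[0,0,0],[0,0,0]], spin=[0,0,0], gripper=-0.3)

```text
time: 8.35
tool_pos: [403.4, 171.2, 83.5]
tcp_rot: [180.0, -0.0, 89.9]
ft_force: [-0.1, 0.3, -0.7]
finger_gap: 29.7
grip_force: 0.0
```

>>> step_arm(delta_pos=[[0,0,0.15],[0,0,0.25],[0,0,0.25],[0,-0.2,0.1],[0,-0.25,0],[0,-0.25,0],[0,-0.25,0],[0,-0.25,0]], spin=[0,0,-0.058,-0.058,-0.058,-0.058,-0.058,-0.058])

```text
time: 9.35
tool_pos: [403.0, -70.5, 233.6]
tcp_rot: [180.0, -0.1, 27.0]
ft_force: [0.8, 0.3, 1.1]
finger_gap: 29.9
grip_force: 0.0
```

>>> step_arm(delta_pos=[[0,-0.25,0],[0,-0.25,0],[0,-0.25,0],[0,-0.25,0],[0,0,0]], spin=[-0.058,-0.058,0,0,0])

```text
time: 9.98
tool_pos: [402.4, -271.8, 233.0]
tcp_rot: [180.0, 0.0, 6.2]
ft_force: [-0.2, 0.7, 1.4]
finger_gap: 29.6
grip_force: 0.0
```

```bash
python3 - <<'E'
from h import *
s=snap('top'); snap('side','side2.png')
cv2.imwrite('pics/t2.png',cv2.resize(s['img'][140:245,180:450],None,fx=2.96,fy=2.96,interpolation=cv2.INTER_CUBIC))
E
```

```text
(no output)
```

View pics/t2.png

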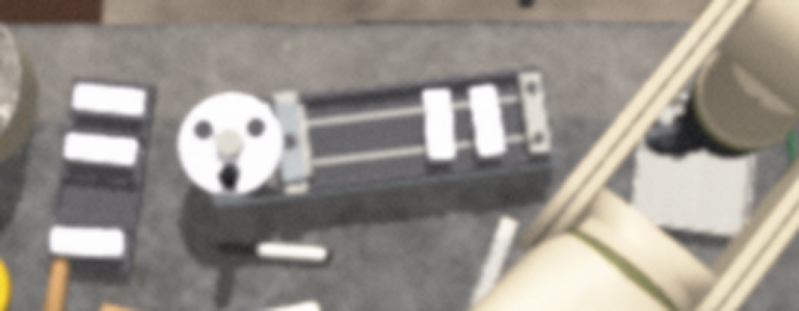

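The carriage is now right back at the wheel (pad edge at crop x≈305), with the knob at (230,180). The pieces and bars have not moved.

>>> step_arm(delta_pos=[[0.085,0.225,0],[0.085,0.225,0],[0.085,0.225,0],[0.085,0.22,0],[0,0,-0.25],[0,0,-0.25],[0,0,-0.2],[0,0,-0.1]], spin=[0,0,0,0,0,0,0,0], gripper=-0.1)

```text
time: 11.08
tool_pos: [469.2, -87.8, 70.8]
tcp_rot: [-179.9, 0.2, 6.5]
ft_force: [-0.0, -0.3, -0.2]
finger_gap: 38.3
grip_force: 0.0
```

>>> step_arm(delta_pos=[[0,0,-0.08],[0,0,-0.09],[0,0,0]], spin=[0,0,0])

```text
time: 11.45
tool_pos: [470.2, -88.9, 38.5]
tcp_rot: [-179.9, 0.1, 6.5]
ft_force: [0.2, 0.2, 1.2]
finger_gap: 38.8
grip_force: 0.0
```

>>> step_arm(delta_pos=[[0,0,0],[0,0,0],[0,0,0],[0,0,0]], spin=[0,0,0,0], gripper=-1, squeeze=50)

```text
time: 11.95
tool_pos: [471.9, -89.9, 40.3]
tcp_rot: [180.0, -0.1, 6.4]
ft_force: [-0.3, 2.4, 6.5]
finger_gap: 24.8
grip_force: 50.2
```

>>> step_arm(delta_pos=[[0,0,0.1],[0,0,0.2],[0,0,0.2],[-0.03,-0.2,0],[-0.037,-0.22,0],[-0.037,-0.22,0],[-0.037,-0.22,0],[-0.037,-0.22,0]], spin=[0,0,0,0,-0.02,-0.022,-0.022,-0.022])

```text
time: 12.95
tool_pos: [434.9, -307.2, 139.2]
tcp_rot: [-180.0, 0.0, -9.2]
ft_force: [0.4, -0.8, -1.3]
finger_gap: 25.1
grip_force: 49.4
```

>>> step_arm(delta_pos=[[-0.037,-0.21,0],[0,0,-0.2],[0,0,-0.2],[0,0,-0.1],[0,0,-0.06],[0,0,-0.055],[0,0,0]], spin=[0,0,0,0,0,0,0])

```text
time: 13.82
tool_pos: [428.0, -347.6, 16.0]
tcp_rot: [-180.0, 0.0, -9.1]
ft_force: [0.2, 0.1, -1.2]
finger_gap: 25.1
grip_force: 49.5
```

>>> step_arm(delta_pos=[[0,0,-0.01],[0,0,0],[0,0,0]], spin=[0,0,0])

```text
time: 14.2
tool_pos: [428.4, -348.1, 14.8]
tcp_rot: [180.0, -0.0, -9.1]
ft_force: [-0.5, -0.1, -0.6]
finger_gap: 24.7
grip_force: 49.5
```

>>> step_arm(delta_pos=[[0,0,0],[0,0,0],[0,0,0.1],[0,0,0.25],[0,0,0.25]], spin=[0,0,0,0,0], gripper=-0.15)

```text
time: 14.82
tool_pos: [428.0, -347.7, 136.9]
tcp_rot: [180.0, -0.0, -9.1]
ft_force: [1.3, -0.5, -0.0]
finger_gap: 36.6
grip_force: 0.0
```

```bash
cat >> h.py <<'E'
def bright(s,roi,z,th=185,amin=40):
    x0,y0,x1,y1=roi
    g=cv2.cvtColor(s['img'],cv2.COLOR_BGR2GRAY)[y0:y1,x0:x1]
    cs,_=cv2.findContours((g>th).astype(np.uint8),cv2.RETR_EXTERNAL,cv2.CHAIN_APPROX_NONE,offset=(x0,y0))
    for c in cs:
        if cv2.contourArea(c)>amin:
            q=cv2.minAreaRect(c); b=ray(s,cv2.boxPoints(q),z); e=b[1]-b[0] if np.linalg.norm(b[1]-b[0])>np.linalg.norm(b[2]-b[1]) else b[2]-b[1]
            print('px',np.round(q[0],1),np.round(q[1],1),'w',b.mean(0).round(1),'len',np.linalg.norm(e).round(),'ang',(np.degrees(np.arctan2(e[1],e[0]))%180).round(1))
E
python3 - <<'E'
from h import *
s=snap('top','t3.png'); bright(s,(300,160,360,205),56,225); print('bin');bright(s,(190,160,240,240),30)
print(r.sense()['tool_pos'])
E
```

```text
px [328.  181.5] [21.6  8.6] w [468.6 -39.2  56. ] len 70.0 ang 4.4
bin
px [209.  221.5] [ 9. 24.] w [346.2 338.   30. ] len 77.0 ang 89.9
px [213.8 189.9] [24.2  9.1] w [448.4 326.6  30. ] len 79.0 ang 84.5
px [216.3 173. ] [24.2  8.9] w [504.2 320.7  30. ] len 79.0 ang 83.2
[ 431.1442569  -350.70461492  145.44607151]
```

>>> step_arm(delta_pos=[[0.03,0.22,0],[0.03,0.22,0],[0.03,0.22,0],[0.03,0.22,0],[0.03,0.22,0],[0.03,0.22,0],[0.02,0.225,0],[0,0,-0.05]], spin=[0.014,0.014,0.014,0.014,0.014,0.014,0,0])

```text
time: 15.88
tool_pos: [469.4, -36.4, 126.3]
tcp_rot: [180.0, -0.2, 6.3]
ft_force: [0.1, -0.4, 0.7]
finger_gap: 36.0
grip_force: 0.0
```

>>> step_arm(delta_pos=[[0,0,-0.15],[0,0,-0.12],[0,0,-0.1],[0,0,-0.07],[0,0,0],[0,0,0]], spin=[0,0,0,0,0,0], gripper=-0.05)

```text
time: 16.62
tool_pos: [468.7, -39.2, 37.2]
tcp_rot: [180.0, -0.1, 6.0]
ft_force: [-0.8, 1.1, 0.5]
finger_gap: 40.6
grip_force: 0.0
```

>>> step_arm(delta_pos=[[0,0,0],[0,0,0],[0,0,0],[0,0,0]], spin=[0,0,0,0], gripper=-1)

```text
time: 17.12
tool_pos: [469.3, -39.1, 37.6]
tcp_rot: [180.0, -0.1, 6.1]
ft_force: [-0.8, -0.4, 7.6]
finger_gap: 24.7
grip_force: 49.3
```

>>> step_arm(delta_pos=[[0,0,0.1],[0,0,0.2],[0,0,0.2],[0,0,0]], spin=[0,0,0,0])

```text
time: 17.62
tool_pos: [470.8, -39.2, 140.3]
tcp_rot: [179.9, -0.4, 6.1]
ft_force: [0.7, 0.2, -1.2]
finger_gap: 24.7
grip_force: 48.6
```

```bash
python3 - <<'E'
from h import *
s=snap('top','t4.png'); bright(s,(385,160,445,230),10,170)
cv2.imwrite('pics/t4c.png',cv2.resize(s['img'][150:250,320:470],None,fx=4,fy=4,interpolation=cv2.INTER_CUBIC))
E
```

```text
px [414.2 196.7] [40.4 40.2] w [ 427.8 -321.6   10. ] len 134.0 ang 169.8
```

View pics/t4c.png

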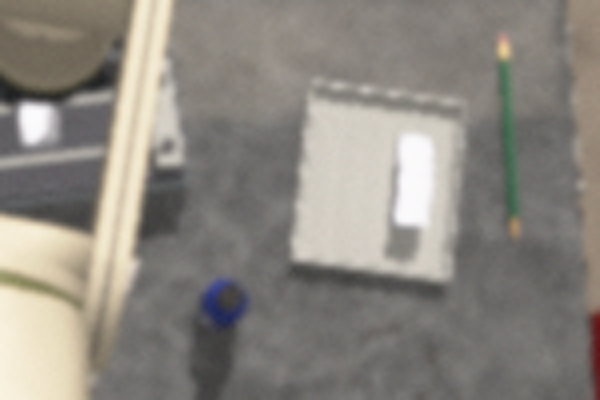

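The first piece lies in the tray at crop (413,180), on the far side. The tray has not moved.

>>> step_arm(delta_pos=[[-0.025,-0.2,0],[-0.028,-0.22,0],[-0.028,-0.22,0],[-0.028,-0.22,0],[-0.028,-0.22,0],[-0.028,-0.205,0],[0,0,-0.2],[0,0,-0.15]], spin=[0,-0.02,-0.022,-0.022,-0.022,0,0,0])

```text
time: 18.68
tool_pos: [433.4, -295.3, 63.0]
tcp_rot: [-179.9, 0.2, -9.5]
ft_force: [-0.1, 0.2, -1.7]
finger_gap: 24.9
grip_force: 48.8
```

>>> step_arm(delta_pos=[[0,0,-0.1],[0,0,-0.1],[0,0,-0.045],[0,0,-0.03],[0,0,0],[0,0,0]], spin=[0,0,0,0,0,0])

```text
time: 19.42
tool_pos: [435.4, -296.0, 11.7]
tcp_rot: [180.0, -0.0, -9.4]
ft_force: [-0.9, 0.5, 0.3]
finger_gap: 24.8
grip_force: 49.0
```

>>> step_arm(delta_pos=[[0,0,0],[0,0,0],[0,0,0.1],[0,0,0.25],[0,0,0.25]], spin=[0,0,0,0,0], gripper=-0.15)

```text
time: 20.05
tool_pos: [434.7, -295.5, 132.2]
tcp_rot: [-180.0, 0.1, -9.4]
ft_force: [1.1, -1.0, 0.1]
finger_gap: 36.1
grip_force: 0.0
```

>>> step_arm(delta_pos=[[0,0.15,0.2],[0,0.24,0.13],[0,0.24,0],[0,0.24,0],[0,0.24,0],[0,0.24,0],[0,0.24,0],[0.06,0.24,0]], spin=[0,0.052,0.052,0.052,0.052,0.052,0.052,0.052])

```text
time: 21.05
tool_pos: [446.9, 71.8, 197.6]
tcp_rot: [179.9, -0.0, 56.4]
ft_force: [0.8, -0.1, 0.7]
finger_gap: 36.1
grip_force: 0.0
```

>>> step_arm(delta_pos=[[0,0.24,0],[0,0.24,0],[0,0.24,0],[0,0.24,0],[0,0.24,0],[0,0.085,0],[0,0,0]], spin=[0.052,0.052,0.052,0,0,0,0])

```text
time: 21.92
tool_pos: [446.8, 327.6, 197.0]
tcp_rot: [-180.0, 0.0, 84.3]
ft_force: [-0.5, 0.1, -0.6]
finger_gap: 36.6
grip_force: 0.0
```

```bash
python3 - <<'E'
from h import *
q=snap('side','s5.png'); bright(q,(180,240,300,350),30,150); s=snap('top','t5.png'); bright(s,(190,160,240,240),30);bright(s,(385,160,445,230),30,225)
E
```

```text
px [243.  322.5] [10.6 34.6] w [347.5 338.9  30. ] len 76.0 ang 88.5
px [217.9 290.7] [10. 33.] w [448.8 326.8  30. ] len 76.0 ang 83.6
px [205.2 274.6] [ 9.5 32.4] w [503.6 320.2  30. ] len 77.0 ang 83.2
px [259.5 251.5] [23. 43.] w [446.  188.4  30. ] len 112.0 ang 40.6
px [214.5 224.5] [29. 49.] w [336.8 320.4  30. ] len 157.0 ang 89.8
px [210.  189.5] [59. 40.] w [451.  339.2  30. ] len 193.0 ang 1.9
px [424.  194.5] [25. 10.] w [ 430.8 -349.2   30. ] len 82.0 ang 176.9
px [409.2 194.4] [13.6 28.8] w [ 431.5 -300.9   30. ] len 95.0 ang 173.8
```

>>> step_arm(delta_pos=[[0.008,0,-0.2],[0,0,-0.25],[0,0,-0.2],[0,0,-0.15],[0,0,-0.075],[0,0,-0.05],[0,0,0],[0,0,0]], spin=[0,0,0,0,0,0,0,0], gripper=-0.1)

```text
time: 23.02
tool_pos: [449.7, 327.7, 13.6]
tcp_rot: [179.9, -0.1, 84.2]
ft_force: [0.5, 0.1, -0.2]
finger_gap: 38.2
grip_force: 0.0
```

>>> step_arm(delta_pos=[[0,0,0],[0,0,0],[0,0,0],[0,0,0]], spin=[0,0,0,0], gripper=-1)

```text
time: 23.52
tool_pos: [449.7, 327.9, 13.7]
tcp_rot: [179.9, -0.1, 84.2]
ft_force: [0.0, 0.0, 6.4]
finger_gap: 24.8
grip_force: 50.9
```

>>> step_arm(delta_pos=[[0,0,0.1],[0,0,0.25],[0,0,0.25],[0,-0.1,0.2],[0.01,-0.2,0],[0.01,-0.23,0],[0.014,-0.23,0],[0.014,-0.23,0]], spin=[0,0,0,0,-0.052,-0.054,-0.054,-0.054])

```text
time: 24.52
tool_pos: [458.1, 127.9, 173.5]
tcp_rot: [180.0, -0.1, 45.4]
ft_force: [0.2, 0.4, -0.6]
finger_gap: 24.9
grip_force: 49.9
```

>>> step_arm(delta_pos=[[0.014,-0.23,0],[0.014,-0.23,0],[0.014,-0.23,0],[0.014,-0.23,0],[0.013,-0.185,0],[0,0,0]], spin=[-0.054,-0.054,-0.054,-0.057,0,0])

```text
time: 25.28
tool_pos: [472.0, -94.0, 173.4]
tcp_rot: [179.9, -0.0, 6.0]
ft_force: [-0.2, 0.5, -1.5]
finger_gap: 24.6
grip_force: 49.9
```

>>> step_arm(delta_pos=[[0,0,-0.2],[0,0,-0.2],[0,0,-0.12],[0,0,-0.07],[0,0,-0.045],[0,0,-0.025],[0,0,0],[0,0,0]], spin=[0,0,0,0,0,0,0,0])

```text
time: 26.28
tool_pos: [472.7, -92.0, 41.1]
tcp_rot: [180.0, -0.1, 6.2]
ft_force: [0.1, -0.1, -0.2]
finger_gap: 25.0
grip_force: 49.9
```

>>> step_arm(delta_pos=[[0,0,0],[0,0,0],[0,0,0],[0,0,0.1],[0,0,0.25],[0,0,0.25],[0,0.1,0.15]], spin=[0,0,0,0,0,0,0], gripper=-0.15)

```text
time: 27.15
tool_pos: [473.2, -72.7, 193.5]
tcp_rot: [179.9, -0.2, 6.1]
ft_force: [0.5, 0.7, -1.2]
finger_gap: 36.3
grip_force: 0.0
```

>>> step_arm(delta_pos=[[0,0.2,0],[0,0.23,0],[0,0.23,0],[0.02,0.23,0],[0.03,0.23,0],[0.03,0.23,0],[0.03,0.23,0],[0.03,0.23,0]], spin=[0.053,0.053,0.054,0.054,0.054,0.054,0.054,0.054])

```text
time: 28.15
tool_pos: [500.1, 291.8, 190.3]
tcp_rot: [180.0, 0.0, 84.0]
ft_force: [1.2, -0.7, 0.2]
finger_gap: 36.4
grip_force: 0.0
```

>>> step_arm(delta_pos=[[0.015,0.155,0],[0,0,0]], spin=[0,0], gripper=-0.1)

```text
time: 28.4
tool_pos: [502.7, 323.1, 189.9]
tcp_rot: [-180.0, -0.0, 83.8]
ft_force: [-0.6, -0.3, -1.2]
finger_gap: 38.2
grip_force: 0.0
```

```bash
python3 - <<'E'
from h import *
print(r.sense()['tool_pos'])
q=snap('side','s6.png'); bright(q,(180,240,258,350),30,150); s=snap('top','t6.png'); bright(s,(300,160,360,205),56,225)
E
```

```text
[502.6763722  323.07758838 189.94149004]
px [234. 331.] [9.9 9.9] w [349.2 366.2  30. ] len 24.0 ang 179.5
px [250. 316.] [ 9.9 15.6] w [345.9 318.4  30. ] len 35.0 ang 88.4
px [205.2 274.5] [ 9.6 32.2] w [503.9 320.   30. ] len 76.0 ang 83.9
px [247.5 251. ] [22. 19.] w [470.3 207.6  30. ] len 61.0 ang 135.6
px [344.5 180.1] [22.8  8.4] w [473.1 -91.4  56. ] len 74.0 ang 5.8
```

>>> step_arm(delta_pos=[[0.005,-0.012,-0.2],[0,0,-0.25],[0,0,-0.2],[0,0,-0.12],[0,0,-0.065],[0,0,-0.05],[0,0,0],[0,0,0]], spin=[0,0,0,0,0,0,0,0])

```text
time: 29.5
tool_pos: [504.9, 319.1, 14.5]
tcp_rot: [179.9, -0.1, 83.6]
ft_force: [-0.1, 0.4, -1.0]
finger_gap: 38.4
grip_force: 0.0
```

>>> step_arm(delta_pos=[[0,0,0],[0,0,0],[0,0,0],[0,0,0]], spin=[0,0,0,0], gripper=-1)

```text
time: 30.0
tool_pos: [505.1, 319.4, 14.7]
tcp_rot: [179.9, -0.1, 83.6]
ft_force: [-0.2, -0.4, 6.0]
finger_gap: 25.2
grip_force: 50.8
```

>>> step_arm(delta_pos=[[0,0,0.1],[0,0,0.25],[0,0,0.25],[0,-0.1,0.2],[-0.02,-0.2,0],[-0.02,-0.23,0],[-0.02,-0.23,0],[-0.02,-0.23,0]], spin=[0,0,0,0,-0.052,-0.054,-0.054,-0.054])

```text
time: 31.0
tool_pos: [487.7, 119.4, 174.3]
tcp_rot: [180.0, -0.0, 44.8]
ft_force: [0.9, -0.8, -1.8]
finger_gap: 24.6
grip_force: 49.8
```

>>> step_arm(delta_pos=[[-0.02,-0.23,0],[-0.025,-0.23,0],[-0.025,-0.23,0],[-0.025,-0.13,0],[0,0,0]], spin=[-0.054,-0.054,-0.054,-0.054,0])

```text
time: 31.62
tool_pos: [468.7, -44.8, 174.2]
tcp_rot: [180.0, -0.0, 6.0]
ft_force: [0.0, 0.4, -1.5]
finger_gap: 24.6
grip_force: 49.8
```

>>> step_arm(delta_pos=[[0,0,-0.2],[0,0,-0.2],[0,0,-0.12],[0,0,-0.07],[0,0,-0.045],[0,0,-0.025],[0,0,0],[0,0,0]], spin=[0,0,0,0,0,0,0,0])

```text
time: 32.62
tool_pos: [469.7, -43.3, 42.0]
tcp_rot: [180.0, -0.1, 6.2]
ft_force: [-0.2, -0.0, -2.5]
finger_gap: 24.9
grip_force: 49.8
```

>>> step_arm(delta_pos=[[0,0,-0.005],[0,0,0]], spin=[0,0])

```text
time: 32.88
tool_pos: [469.5, -43.3, 40.6]
tcp_rot: [180.0, -0.0, 6.2]
ft_force: [0.6, -0.5, -1.6]
finger_gap: 24.9
grip_force: 49.9
```

>>> step_arm(delta_pos=[[0,0,0],[0,0,0],[0,0,0],[0,0,0.1],[0,0,0.25],[0,0,0.25],[0,0.1,0.15]], spin=[0,0,0,0,0,0,0], gripper=-0.15)

```text
time: 33.75
tool_pos: [470.2, -24.0, 193.5]
tcp_rot: [179.9, -0.2, 6.1]
ft_force: [0.1, 0.5, 0.1]
finger_gap: 36.0
grip_force: 0.0
```

>>> step_arm(delta_pos=[[-0.03,0.23,0],[-0.07,0.23,0],[-0.08,0.23,0],[-0.08,0.23,0],[-0.08,0.23,0],[-0.08,0.2,0],[-0.08,0.2,0],[-0.07,0.2,0]], spin=[0.053,0.053,0.055,0.055,0.055,0.055,0.055,0.055])

```text
time: 34.75
tool_pos: [354.3, 328.1, 190.4]
tcp_rot: [180.0, -0.0, 85.1]
ft_force: [1.3, 0.3, -0.5]
finger_gap: 36.1
grip_force: 0.0
```

```bash
python3 - <<'E'
from h import *
print(r.sense()['tool_pos'])
q=snap('side','s7.png'); bright(q,(180,240,258,350),30,150); s=snap('top','t7.png'); bright(s,(300,160,360,205),56,225); bright(s,(190,160,240,240),30)
E
```

```text
[354.34779876 328.13399277 190.41452791]
px [243.  322.5] [10.6 34.6] w [347.5 338.9  30. ] len 76.0 ang 88.5
px [329.1 180.9] [22.7  8.5] w [470.4 -42.7  56. ] len 73.0 ang 5.8
px [344.5 180.1] [22.8  8.5] w [473.1 -91.5  56. ] len 74.0 ang 5.4
px [203.5 214.6] [73.8 20.3] w [369.6 357.7  30. ] len 243.0 ang 36.4
```

>>> step_arm(delta_pos=[[-0.04,0.056,-0.1],[0,0,-0.2],[0,0,-0.2],[0,0,-0.15],[0,0,-0.12],[0,0,-0.065],[0,0,-0.05],[0,0,0]], spin=[0.012,0,0,0,0,0,0,0], gripper=-0.05)

```text
time: 35.85
tool_pos: [347.1, 337.8, 13.1]
tcp_rot: [-180.0, 0.0, 86.9]
ft_force: [-0.3, 0.3, -0.1]
finger_gap: 40.5
grip_force: 0.0
```

>>> step_arm(delta_pos=[[0,0,0],[0,0,0],[0,0,0],[0,0,0],[0,0,0]], spin=[0,0,0,0,0], gripper=-1)

```text
time: 36.48
tool_pos: [347.8, 338.6, 14.3]
tcp_rot: [179.9, -0.1, 86.9]
ft_force: [-1.1, -1.5, 6.0]
finger_gap: 24.8
grip_force: 50.4
```

>>> step_arm(delta_pos=[[0,0,0.1],[0,0,0.25],[0,0,0.25],[0.02,-0.1,0.2],[0.07,-0.2,0],[0.07,-0.2,0],[0.07,-0.2,0],[0.07,-0.2,0]], spin=[0,0,0,-0.05,-0.05,-0.05,-0.05,-0.05])

```text
time: 37.48
tool_pos: [407.1, 156.7, 173.2]
tcp_rot: [-180.0, -0.0, 41.6]
ft_force: [0.5, -1.5, -0.6]
finger_gap: 25.1
grip_force: 49.6
```

>>> step_arm(delta_pos=[[0.07,-0.2,0],[0.07,-0.2,0],[0.07,-0.2,0],[0.073,-0.155,0],[0,0,0]], spin=[-0.05,-0.05,-0.05,-0.05,0])

```text
time: 38.1
tool_pos: [464.0, 5.1, 173.1]
tcp_rot: [180.0, 0.0, 5.6]
ft_force: [-1.1, 0.3, -0.3]
finger_gap: 25.0
grip_force: 49.6
```

>>> step_arm(delta_pos=[[0,0,-0.2],[0,0,-0.2],[0,0,-0.12],[0,0,-0.07],[0,0,-0.045],[0,0,-0.025],[0,0,0],[0,0,0]], spin=[0,0,0,0,0,0,0,0])

```text
time: 39.1
tool_pos: [464.3, 6.9, 42.0]
tcp_rot: [180.0, -0.1, 5.9]
ft_force: [0.1, 0.3, -1.2]
finger_gap: 24.4
grip_force: 49.6
```

>>> step_arm(delta_pos=[[0,0,-0.006],[0,0,0]], spin=[0,0])

```text
time: 39.35
tool_pos: [464.0, 6.9, 40.4]
tcp_rot: [180.0, -0.0, 5.9]
ft_force: [-0.1, 1.5, -0.7]
finger_gap: 24.8
grip_force: 49.8
```

>>> step_arm(delta_pos=[[0,0,0],[0,0,0],[0,0,0],[0,0,0.1],[0,0,0.25],[0,0,0.25],[-0.1,0.1,0]], spin=[0,0,0,0,0,0,0], gripper=-0.15)

```text
time: 40.22
tool_pos: [447.4, 26.3, 165.5]
tcp_rot: [179.9, -0.5, 5.8]
ft_force: [-0.1, 1.0, 0.4]
finger_gap: 35.8
grip_force: 0.0
```

>>> step_arm(delta_pos=[[-0.1,0.2,0],[-0.1,0.2,0],[0,0.2,0],[0,0.2,0],[0,0.2,0],[0,0.2,0],[0,0.2,0],[0,0.2,0]], spin=[0.058,0.058,0.058,0.058,0.058,0.058,0.058,0.058])

```text
time: 41.22
tool_pos: [403.5, 348.4, 160.0]
tcp_rot: [180.0, 0.0, 89.8]
ft_force: [0.3, 0.1, 0.2]
finger_gap: 36.6
grip_force: 0.0
```

```bash
python3 - <<'E'
from h import *
print(r.sense()['tool_pos'])
q=snap('side','s8.png'); s=snap('top','t8.png'); bright(s,(270,160,360,205),56,225); print();bright(s,(385,160,445,230),30,225)
cv2.imwrite('pics/t8c.png',cv2.resize(s['img'][140:245,180:450],None,fx=2.96,fy=2.96,interpolation=cv2.INTER_CUBIC))
E
```

```text
[403.52377322 348.39023143 160.04524483]
px [272.  187.5] [ 4. 23.] w [449.9 137.   56. ] len 74.0 ang 0.9
px [313.2 182.8] [23.2  8.7] w [464.7   7.3  56. ] len 75.0 ang 5.9
px [329.1 180.9] [22.7  8.6] w [470.4 -42.5  56. ] len 73.0 ang 6.2
px [344.5 180.1] [22.8  8.5] w [473.1 -91.5  56. ] len 74.0 ang 5.4

px [424.  194.5] [25. 10.] w [ 430.8 -349.2   30. ] len 82.0 ang 176.9
px [409.  194.9] [13.9 31.2] w [ 429.8 -300.3   30. ] len 103.0 ang 171.9
```

View pics/t8c.png

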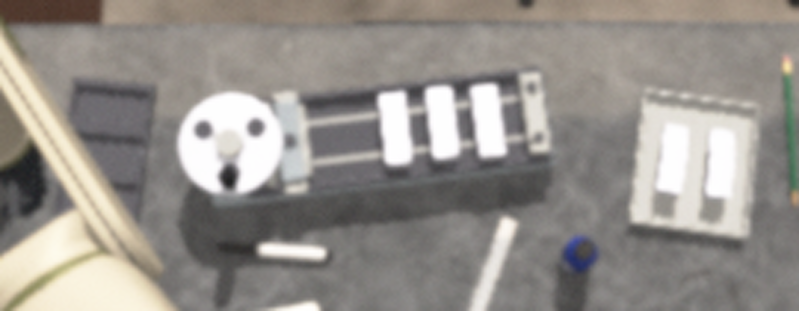

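All three bars lie in the bed at x≈395, 442 and 488. Both pieces are in the tray at (671,160) and (719,160), and the knob is at (229,172). Next: grip the knob and wind clockwise.

>>> step_arm(delta_pos=[[0,-0.2,0],[0,-0.25,0],[0,-0.25,0],[0,-0.178,0],[0,0,0],[0,0,-0.2],[0,0,-0.18],[0,0,0]], spin=[0,0,0,0,0,0,0,0], gripper=-0.25)

```text
time: 42.32
tool_pos: [401.0, 171.0, 81.3]
tcp_rot: [-179.7, 0.1, 89.4]
ft_force: [-0.8, -0.9, 0.0]
finger_gap: 31.8
grip_force: 0.0
```

>>> step_arm(delta_pos=[[0,0,0],[0,0,0],[0,0,0],[0,0,0]], spin=[0,0,0,0], gripper=-1, squeeze=40)

```text
time: 42.82
tool_pos: [401.9, 171.8, 84.6]
tcp_rot: [-179.8, 0.0, 89.4]
ft_force: [-10.7, 0.4, -1.6]
finger_gap: 18.5
grip_force: 39.6
```

```bash
python3 -c "
from h import *
print(r.sense()['tool_pos'])
circ(195,-20,48)"
```

```text
[401.94627718 171.7689765   84.63317945]
195 [[-0.006, 0.073, 0], [0.019, 0.07, 0], [0.041, 0.06, 0], [0.06, 0.042, 0], [0.071, 0.019, 0], [0.072, -0.007, 0], [0.066, -0.031, 0], [0.052, -0.051, 0]]
35 [[0.031, -0.066, 0], [0.006, -0.073, 0], [-0.019, -0.07, 0], [-0.042, -0.06, 0], [-0.059, -0.042, 0], [-0.071, -0.019, 0], [-0.073, 0.007, 0], [-0.066, 0.03, 0]]
-125 [[-0.051, 0.052, 0], [-0.031, 0.066, 0], [-0.006, 0.073, 0], [0.019, 0.07, 0], [0.041, 0.06, 0], [0.06, 0.042, 0], [0.071, 0.019, 0], [0.072, -0.007, 0]]
-285 [[0.066, -0.031, 0], [0.052, -0.051, 0], [0.031, -0.066, 0], [0.006, -0.073, 0], [-0.019, -0.07, 0], [-0.042, -0.06, 0], [-0.059, -0.042, 0], [-0.071, -0.019, 0]]
-445 [[-0.073, 0.007, 0], [-0.066, 0.03, 0], [-0.051, 0.052, 0], [-0.031, 0.066, 0], [-0.006, 0.073, 0], [0.019, 0.07, 0], [0.041, 0.06, 0], [0.06, 0.042, 0]]
-605 [[0.071, 0.019, 0], [0.072, -0.007, 0], [0.066, -0.031, 0], [0.052, -0.051, 0], [0.031, -0.066, 0], [0.006, -0.073, 0], [-0.019, -0.07, 0], [-0.042, -0.06, 0]]
```

>>> step_arm(delta_pos=[[-0.012,0.073,0],[0.019,0.07,0],[0.041,0.06,0],[0.06,0.042,0],[0.071,0.019,0],[0.072,-0.007,0],[0.066,-0.031,0],[0.052,-0.051,0]], spin=[0,0,0,0,0,0,0,0])

```text
time: 43.82
tool_pos: [474.7, 202.9, 84.8]
tcp_rot: [-179.5, 0.4, 89.4]
ft_force: [-23.7, -17.0, 16.2]
finger_gap: 18.2
grip_force: 44.4
```

>>> step_arm(delta_pos=[[0.031,-0.066,0],[0.006,-0.073,0],[-0.019,-0.07,0],[-0.042,-0.06,0],[-0.059,-0.042,0],[-0.071,-0.019,0],[-0.073,0.007,0],[-0.066,0.03,0]], spin=[0,0,0,0,0,0,0,0])

```text
time: 44.82
tool_pos: [417.7, 141.4, 84.9]
tcp_rot: [-179.8, 0.7, 89.3]
ft_force: [-12.8, -22.3, 10.9]
finger_gap: 18.7
grip_force: 44.1
```

>>> step_arm(delta_pos=[[0,0,0],[0,0,0]], spin=[0,0])

```text
time: 45.08
tool_pos: [415.8, 143.3, 84.8]
tcp_rot: [-179.6, 0.5, 89.4]
ft_force: [-22.3, -26.8, 18.5]
finger_gap: 18.5
grip_force: 45.3
```

>>> step_arm(delta_pos=[[0,0,0],[0,0,0],[0,0,0],[0,0,0]], spin=[0,0,0,0], gripper=-0.35)

```text
time: 45.58
tool_pos: [419.5, 148.1, 84.6]
tcp_rot: [179.9, -0.0, 89.4]
ft_force: [0.6, -0.6, -0.3]
finger_gap: 27.6
grip_force: 0.0
```

```bash
python3 - <<'E'
from h import *
a=r.sense();print(a['tool_pos'],a['ft_force'])
q=snap('side')
cv2.imwrite('pics/s9.png',cv2.resize(q['img'][190:290,210:330],None,fx=5,fy=5,interpolation=cv2.INTER_CUBIC))
E
```

```text
[419.45816554 148.086343    84.60114573] [ 0.62250071 -0.59020644 -0.26232881]
```

View pics/s9.png

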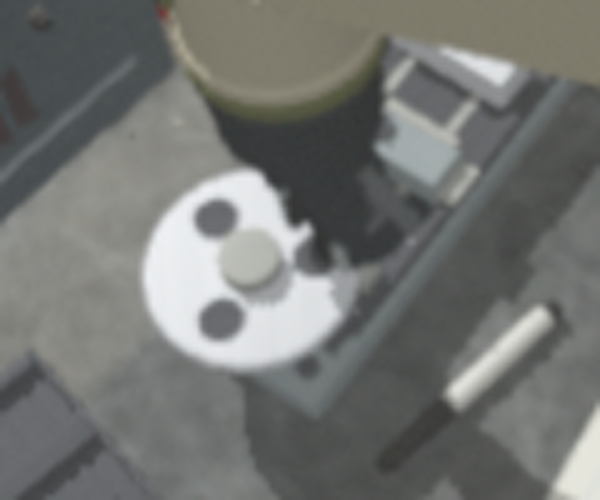

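The gripper hides the knob. Two holes are visible at crop (215,217) and (222,320); the knob sits 120° from each, so I can work out its angle.

```bash
python3 - <<'E'
from h import *
q=snap('side')
P=ray(q,np.array([[215,217],[222,320],[247,269]])/5+[210,190]-.4,73); print(P.round(1))
c=np.array([443.5,182.5])
for p in P[:2]: print(np.degrees(np.arctan2(*(p[:2]-c)[::-1])),np.hypot(*(p[:2]-c)))
m=P[:2,:2].mean(0)-c; print('knob ang',np.degrees(np.arctan2(-m[1],-m[0])))
E
```

```text
[[476.5 174.3  73. ]
 [433.6 211.   73. ]
 [443.8 183.9  73. ]]
-14.01920323145392 34.016118506869425
109.12505111706449 30.187683821749896
knob ang -138.73310190401537
```

>>> step_arm(delta_pos=[[-0.02,0.016,0],[0,0,0],[0,0,0]], spin=[0,0,0])

```text
time: 46.05
tool_pos: [414.8, 151.1, 84.1]
tcp_rot: [-180.0, 0.0, 89.4]
ft_force: [0.2, 0.4, 0.4]
finger_gap: 27.5
grip_force: 0.0
```

>>> step_arm(delta_pos=[[0,0,0],[0,0,0],[0,0,0],[0,0,0]], spin=[0,0,0,0], gripper=-1)

```text
time: 46.55
tool_pos: [415.2, 151.1, 84.3]
tcp_rot: [180.0, -0.0, 89.4]
ft_force: [1.8, 2.1, 1.5]
finger_gap: 18.4
grip_force: 39.3
```

```bash
python3 -c "
from h import *
print(r.sense()['tool_pos'])
circ(-132,-20,43)"
```

```text
[415.21583831 151.13256502  84.34644639]
-132 [[-0.045, 0.057, 0], [-0.022, 0.07, 0], [0.002, 0.073, 0], [0.027, 0.067, 0], [0.049, 0.055, 0], [0.065, 0.034, 0], [0.072, 0.01, 0], [0.071, -0.015, 0]]
-292 [[0.062, -0.039, 0], [0.045, -0.057, 0], [0.022, -0.07, 0], [-0.002, -0.073, 0], [-0.027, -0.067, 0], [-0.049, -0.054, 0], [-0.065, -0.035, 0], [-0.072, -0.01, 0]]
-452 [[-0.071, 0.015, 0], [-0.062, 0.039, 0], [-0.045, 0.057, 0], [-0.022, 0.07, 0], [0.002, 0.073, 0], [0.027, 0.067, 0], [0.049, 0.055, 0], [0.065, 0.034, 0]]
-612 [[0.072, 0.01, 0], [0.071, -0.015, 0], [0.062, -0.039, 0], [0.045, -0.057, 0], [0.022, -0.07, 0], [-0.002, -0.073, 0], [-0.027, -0.067, 0], [-0.049, -0.054, 0]]
-772 [[-0.065, -0.035, 0], [-0.072, -0.01, 0], [-0.071, 0.015, 0], [-0.062, 0.039, 0], [-0.045, 0.057, 0], [-0.022, 0.07, 0], [0.002, 0.073, 0], [0.027, 0.067, 0]]
-932 [[0.049, 0.055, 0], [0.065, 0.034, 0], [0.072, 0.01, 0]]
```

>>> step_arm(delta_pos=[[-0.045,0.057,0],[-0.022,0.07,0],[0.002,0.073,0],[0.027,0.067,0],[0.049,0.055,0],[0.065,0.034,0],[0.072,0.01,0],[0.071,-0.015,0]], spin=[0,0,0,0,0,0,0,0])

```text
time: 47.55
tool_pos: [458.2, 221.7, 84.2]
tcp_rot: [-179.9, 0.0, 89.4]
ft_force: [-6.9, -6.2, 12.2]
finger_gap: 18.2
grip_force: 41.6
```

>>> step_arm(delta_pos=[[0.062,-0.039,0],[0.045,-0.057,0],[0.022,-0.07,0],[-0.002,-0.073,0],[-0.027,-0.067,0],[-0.049,-0.054,0],[-0.065,-0.035,0],[-0.072,-0.01,0]], spin=[0,0,0,0,0,0,0,0])

```text
time: 48.55
tool_pos: [441.8, 140.0, 84.4]
tcp_rot: [179.9, -0.0, 89.4]
ft_force: [4.2, 6.8, 0.5]
finger_gap: 18.4
grip_force: 40.4
```

>>> step_arm(delta_pos=[[-0.071,0.015,0],[-0.062,0.039,0],[-0.045,0.057,0],[-0.022,0.07,0],[0.002,0.073,0],[0.027,0.067,0],[0.049,0.055,0],[0.065,0.034,0]], spin=[0,0,0,0,0,0,0,0])

```text
time: 49.55
tool_pos: [429.4, 221.9, 84.2]
tcp_rot: [-179.9, 0.1, 89.4]
ft_force: [-0.6, -12.2, 10.9]
finger_gap: 18.4
grip_force: 41.7
```

>>> step_arm(delta_pos=[[0.072,0.01,0],[0.071,-0.015,0],[0.062,-0.039,0],[0.045,-0.057,0],[0.022,-0.07,0],[-0.002,-0.073,0],[-0.027,-0.067,0],[-0.049,-0.054,0]], spin=[0,0,0,0,0,0,0,0])

```text
time: 50.55
tool_pos: [469.7, 149.2, 84.3]
tcp_rot: [179.9, 0.0, 89.4]
ft_force: [4.2, 2.7, 2.5]
finger_gap: 18.5
grip_force: 40.8
```

>>> step_arm(delta_pos=[[-0.065,-0.035,0],[-0.072,-0.01,0],[-0.071,0.015,0],[-0.062,0.039,0]], spin=[0,0,0,0])

```text
time: 51.05
tool_pos: [414.8, 151.3, 84.4]
tcp_rot: [179.9, 0.0, 89.4]
ft_force: [10.7, 3.4, -2.4]
finger_gap: 18.9
grip_force: 40.2
```

```bash
python3 - <<'E'
from h import *
a=r.sense();print(a['tool_pos'],a['ft_force'])
s=snap('top'); bright(s,(290,160,360,205),56,225)
cv2.imwrite('pics/t10.png',cv2.resize(s['img'][150:220,240:380],None,fx=5,fy=5,interpolation=cv2.INTER_CUBIC))
E
```

```text
[414.82192126 151.29481975  84.38205697] [10.73474184  3.41263098 -2.35792308]
px [340.7 180. ] [24.3 25.7] w [473.2 -79.4  56. ] len 82.0 ang 97.2
```

View pics/t10.png

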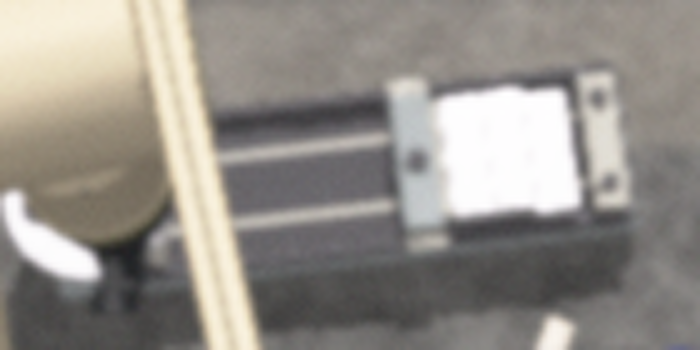

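The three bars are now packed together against the pad (crop x 440–578), just short of the stop at x≈585. I'll go on in small steps and watch the force.

>>> step_arm(delta_pos=[[-0.045,0.057,0],[-0.022,0.07,0],[0,0,0]], spin=[0,0,0])

```text
time: 51.48
tool_pos: [401.7, 178.0, 84.4]
tcp_rot: [179.9, -0.1, 89.5]
ft_force: [5.8, 4.5, -1.0]
finger_gap: 18.5
grip_force: 40.7
```

>>> step_arm(delta_pos=[[0,0.037,0],[0.003,0.036,0]], spin=[0,0])

```text
time: 51.72
tool_pos: [402.4, 190.9, 84.3]
tcp_rot: [179.9, 0.1, 89.4]
ft_force: [8.2, -6.3, 1.1]
finger_gap: 18.7
grip_force: 40.9
```

>>> step_arm(delta_pos=[[0.01,0.035,0],[0.016,0.033,0]], spin=[0,0])

```text
time: 51.98
tool_pos: [407.6, 204.1, 84.3]
tcp_rot: [179.9, 0.1, 89.4]
ft_force: [5.3, -8.5, 2.7]
finger_gap: 18.5
grip_force: 41.1
```

>>> step_arm(delta_pos=[[0.022,0.029,0],[0,0,0]], spin=[0,0])

```text
time: 52.22
tool_pos: [411.0, 208.9, 84.2]
tcp_rot: [-179.9, 0.3, 89.4]
ft_force: [-1.4, -13.3, 11.6]
finger_gap: 18.5
grip_force: 42.0
```

>>> step_arm(delta_pos=[[0.027,0.025,0],[0,0,0]], spin=[0,0])

```text
time: 52.48
tool_pos: [412.6, 210.8, 83.9]
tcp_rot: [-179.4, 0.7, 89.4]
ft_force: [-24.5, -31.0, 36.2]
finger_gap: 18.4
grip_force: 44.9
```

>>> step_arm(delta_pos=[[0,0,0],[0,0,0],[0,0,0],[0,0,0]], spin=[0,0,0,0], gripper=-0.3)

```text
time: 52.98
tool_pos: [415.8, 215.5, 83.3]
tcp_rot: [-179.9, 0.0, 89.4]
ft_force: [-5.8, -0.3, 1.3]
finger_gap: 29.9
grip_force: 2.8
```

>>> step_arm(delta_pos=[[-0.015,0,0],[0,0,0.1],[0,0,0.2],[0,0,0.25],[0,0,0.15],[-0.05,0.2,0],[-0.05,0.2,0],[0,0.2,0]], spin=[0,0,0,0,0,0,0,0])

```text
time: 53.98
tool_pos: [394.1, 336.9, 224.9]
tcp_rot: [179.9, -0.1, 89.4]
ft_force: [-0.2, -1.2, 0.7]
finger_gap: 29.9
grip_force: 0.0
```

```bash
python3 - <<'E'
from h import *
a=r.sense();print(a['tool_pos'],a['ft_force'])
s=snap('top'); bright(s,(290,160,360,205),56,225)
cv2.imwrite('pics/t11.png',cv2.resize(s['img'][140:245,180:450],None,fx=2.96,fy=2.96,interpolation=cv2.INTER_CUBIC))
E
```

```text
[394.12452985 336.87580672 224.8658601 ] [-0.19118456 -1.23266781  0.66322259]
px [345.  179.5] [23. 28.] w [474.9 -93.   56. ] len 89.0 ang 89.9
```

View pics/t11.png

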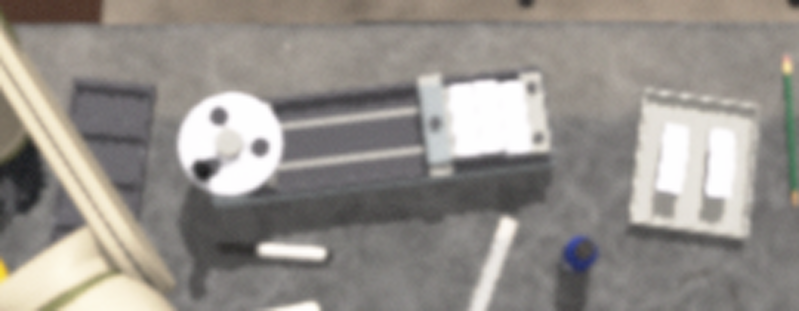

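The bars (crop x 447–527) are packed tight between the pad and the fixed stop. Both finished pieces are in the tray, the bystanders are untouched and the gripper is clear.

```bash
python3 -c "
from bench import r
print(r.hand_in())"
```

```text
the job is handed in; nothing more can be done
None
```

I wound the carriage back to its rear stop, moved both finished pieces into the tray, laid the three bars in the bed and clamped them tight against the fixed stop. I then handed the job in; it returned no verdict.

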